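Draw the long wooden turner out of the half-decked utensil box

TASK

A wooden pestle stands in the open end of the utensil box, in the way of the long wooden turner. Stand the pestle foot-down in the steel holder and let go of it; then take the turner by its grip, slant it out through the open end of the box, and finish while still holding it motionless in the air, all of it a few centimetres higher than the top of the box. Leave everything else on the table where it stands.

Things in the scene. Friction and masses are not known exactly. Their poses are not given: they have to be found in the camera images.
- box: Wooden utensil box, fixed, 216 (x) x 370 (y) x 78 mm high, walls and floor 8 mm thick. Origin: centre of its underside, z up. A fixed plywood deck 10 mm thick (underside 68, top 78 mm above the table) covers it from its -y end to y = +20 mm; beyond that it is open from above. Side walls 68 mm high; the +y end wall (y = +177 to +185 mm) is only 52 mm high.
- opening (a point): Centre of the box's open part at deck height: (0, +98.5, 78) mm in the box's frame. The opening is 200 mm wide in the box's x and 157 mm long in its y (from +20 to +177 mm).
- turner: Long wooden spatula, loose, 310 mm along its y, 0.13 to 0.25 kg, flat on the box floor roughly along the box's y, blade under the deck, grip in the open part. Origin: centre of its underside; centre of mass at y = +12 mm. Grip: bar 22 wide (x), 30 high, y = +65 to +155 mm; shaft 22 wide, 18 high, y = -65 to +65; blade 56 wide, 8 thick, y = -155 to -55.
- grip_end (a point): Centre of the lower edge of the turner's grip end: (0, +155, 0) mm in the turner's frame.
- blade_end (a point): Centre of the lower edge of the turner's blade end: (0, -155, 0) mm in the turner's frame.
- pestle: Wooden pestle, loose, 170 mm tall, 0.1 to 0.2 kg, standing upright on the box floor in the open part, about 10 to 20 mm beside the turner's grip. Round: foot 36 mm across up to 35 mm, tapering to a 24 mm shank from 55 mm to the top. Origin: centre of the foot's underside, z along it to the top.
- holder: Upright round steel canister on an 80 x 80 x 4 mm base, fixed to the table: outside 58 mm, inside 52 mm across, rim 100 mm above the table, inner floor 5 mm above the table. Origin: centre of its underside, z up.
- bottle: Bystander: amber glass bottle, 66 mm across, 230 mm tall. Origin: centre of its underside.
- jar: Bystander: glass jar with lid, 68 mm across, 85 mm tall. Origin: centre of its underside.
- mug: Bystander: white mug, 76 mm across, 85 mm tall, handle to its +y. Origin: centre of its underside.
- shaker: Bystander: steel salt shaker, 42 mm across, 80 mm tall. Origin: centre of its underside.

How it is judged:
By the outcome, as a careful person would: the job done as asked, in the order asked, and still so for the second after the job is handed in, while the arm keeps its last pose, push and grip.
It also fails if it takes over 58 s, if anything falls off the work surface, if the arm or the gripper's body presses on something with over 40 N, if the wrist force passes 120 N, or if a joint passes its speed limit or range.

ROBOT

A 6-joint arm with a two-finger parallel gripper is mounted at the origin on the work surface. World frame = base frame: x ahead of the robot, y to its left, z up, the work surface at z = 0. Lengths are in m, angles in rad, forces in N, time in s.
With the tool pointing down it reaches from about 0.375 to 0.825 m from the base axis. Payload 5.5 kg.
Tool frame: the origin (TCP) lies at the very end of the fingers, on their centre line; the grasp point (between the pads) lies 19 mm behind it (env.pinch_z is the distance from the TCP to the grasp point, in m); z points along the fingers, y is the line along which they close (so a half turn about z gives the same grasp; the last joint's range is limited). The gripper opens to 85 mm and grips with 20 to 120 N. Pads are 22 mm wide; open, the fingers measure 114 mm over their backs; the gripper's body (76 mm by 85 mm) begins 54 mm behind the grasp point. The pads swing forward as they close: fully open they stand 13 mm farther back than shut.
Start: joints at [-1.278, 0.314, -0.047, 1.21, 0, 1.571], TCP at [0.173, -0.574, 0.231] pointing down, gripper open.
Joint ranges: [-2.67, 2.67], [-0.69, 1.73], [-1.03, 1.25], [-2.08, 2.16], [-1.42, 1.45], [-3.14, 3.14]. Speed limits (rad/s): [2.39, 2.39, 3.01, 3.14, 3.14, 3.14].

INTERFACE

Orientations are given as a 3x3 rotation matrix whose columns are the frame's x, y, z axes.
In Python, from cell import env, vision, spotter gives the robot as it stands. The module is installed in compiled form; this text tells all that it offers.
- The arm moves only by the tool carry_out, never from a script. Its argument "plan" is a list that holds one entry, the list of rows, each a list of 4 numbers: the shift along the tool's x, y, z in m, then the turn about the tool's z in degrees. In form: [[[tx, ty, tz, roll], ...]]. A call has 1 to 12 rows; each row is the pose to reach, as a shift and turn from the pose commanded when the call began, along the tool's axes at that moment; what a row does not reach only later rows make up. A row lasts 1/12 s, in which the tool goes at most 41.7 mm and 7.16 degrees, less where a joint would pass 70% of its speed; a pose out of reach is approached as far as the arm can. A call with a gripper value outside its range is refused whole. "fingers" is the gripper's target within -1 to 1 (fully open at 1, half-way at 0, shut at -1), set as the call begins (left out, the last holds). The fingers move at their own pace and stop on an object; "grip_force" is the grip in N (left out, the last holds). Time passes only in rows, so rows that repeat a pose let the fingers close. It gives the time, the measured TCP pose, the force, the opening and the grip force at its end, in the units of the state.
- env.get_state(): the state, without advancing time (a new reading comes with each control period).
- vision.get_image(name): name is "scene" or "top" or "wrist"; returns (picture, depth): 480x640x3 uint8, red, green, blue; 480x640 float32, m along the optical axis (not along the pixel's ray), 0 where there is no reading.
- vision.get_calibration(name): a dict with "fx", "fy", "cx", "cy" (pixels), "extrinsics" (4x4, takes a point from world to camera coordinates); the wrist camera has in their place "mount" (4x4, takes a point from camera to tool coordinates, whose origin is the TCP and whose axes are the flange's). Camera axes: x right, y up, looking along -z (the intrinsics and any distortion apply to the point x, -y, -z); pixel columns grow to the right and rows downward; lengths in m; the calibration is good to about 2 mm. A picture is of the moment at which its call begins: read the wrist's pose just before it. get_calibration takes no time and is no camera call.
- env.finish_job(): hands the job in; it is judged then, once.
Trained networks look in the newest picture that a camera, given by its name, has taken for a name from the list of things; names that differ only in an ending like _2 or _b are one class to them, and where a whole thing is asked for, a point or a joint stands for the part that bears it (a point fixed in the world has none). Each returns a list of dicts, best first, with "conf" (0 to 1); they miss things now and then, are a little off and sometimes report something else, mostly with a low value. They report only what shows in the picture. A call takes as long as a camera call.
- spotter.trace(camera, label): "region" (480x640 bool, what is visible of it) and "position" ([column, row] in pixels, amid what is visible of it).
The state is a dict: "time_s": time; "joints": joint angles; "joint_velocities": joint speeds; "joint_efforts": joint torques, N m; "eef_pos": TCP position; "orientation": TCP orientation; "ft_force": force on the tool from outside, world axes, zero at the start; "torque": the same for the moment, N m; "finger_gap": finger opening in m; "gripper_force": force on a finger pad.
Only numpy, scipy, OpenCV 4.12 (cv2) and the standard library are available. Lean on these libraries where they do the work, as an engineer would, in place of code of your own. Each camera call takes 0.05 s, during which the arm holds its last target. There are 200 camera calls.

## Working session

There is one attempt and no reset: what is moved stays moved. The work goes in short steps, Python scripts to look and compute and a tool call to move; the robot and the scene stay as the last step left them, time stands still between calls to the robot, and variables do not carry over. Pictures are saved under pics/ and viewed, at most 10 in all, crops included, and the job is handed in when it is done.

Besides the shell and the picture viewer there is one more tool, called after "Call:" as name(argument=value, ...) on one line, values as JSON. carry_out: Moves the arm, as the interface text tells. Its arguments: {"type":"object","properties":{"plan":{"type":"array"},"fingers":{"type":"number"},"grip_force":{"type":"number"}},"required":["plan"]}

```bash
mkdir -p pics; cat > h.py <<'E'
import numpy as np, cv2
from cell import env, vision, spotter
def cloud(cam, depth, st=None):
    c=vision.get_calibration(cam)
    v,u=np.mgrid[0:480,0:640]
    z=depth
    X=np.stack([(u-c['cx'])/c['fx']*z,-(v-c['cy'])/c['fy']*z,-z],-1)
    if 'mount' in c:
        M=np.array(c['mount']); T=np.eye(4);T[:3,:3]=np.array(st['orientation']);T[:3,3]=st['eef_pos']
        T=T@M
    else: T=np.linalg.inv(np.array(c['extrinsics']))
    return X@T[:3,:3].T+T[:3,3]
E
python3 - <<'E'
from h import *
s=env.get_state();print({k:np.round(v,3).tolist() for k,v in s.items()})
print(vision.get_calibration('top'),vision.get_calibration('wrist'))
ims=[]
for cam in ['scene','top']:
    p,d=vision.get_image(cam);ims.append(p)
    P=cloud(cam,d)
    np.savez('pics/%s.npz'%cam,p=p,d=d,P=P)
    for l in ['box','turner','pestle','holder','bottle','jar','mug','shaker']:
        for r in spotter.trace(cam,l)[:1]:
            m=r['region']&(d>0);Q=P[m]
            if len(Q): print(cam,l,round(r['conf'],2),np.round(r['position']),m.sum(),'med',np.round(np.median(Q,0),3),'lo',np.round(np.percentile(Q,2,0),3),'hi',np.round(np.percentile(Q,98,0),3))
cv2.imwrite('pics/a.png',cv2.resize(np.vstack(ims)[:,:,::-1],(400*1,600)))
for c,i in zip('st',ims): cv2.imwrite('pics/%s0.png'%c,i[:,:,::-1])
E
```

```text
{'time_s': 0.0, 'joints': [-1.278, 0.314, -0.048, 1.21, -0.0, 1.571], 'joint_velocities': [-0.002, 0.001, -0.0, -0.001, 0.001, 0.001], 'joint_efforts': [-0.0, -53.959, 33.975, 0.019, -0.0, 0.0], 'eef_pos': [0.173, -0.574, 0.23], 'orientation': [[0.957, 0.289, -0.001], [0.289, -0.957, 0.002], [-0.0, -0.002, -1.0]], 'ft_force': [0.348, 0.163, -0.292], 'torque': [0.019, 0.024, 0.051], 'gripper_force': 0.0, 'finger_gap': 0.086}
{'fx': 559.1666758515707, 'fy': 559.1666758515707, 'cx': 321.45653576252073, 'cy': 245.40020863437726, 'extrinsics': array([[-0.02777438, -0.99953483, -0.01259806,  0.05628315],
       [ 0.9881826 , -0.02935512,  0.15044412, -0.57461257],
       [-0.15074396, -0.00827069,  0.98853824, -1.18688412],
       [ 0.        ,  0.        ,  0.        ,  1.        ]])} {'fx': 394.53567243855656, 'fy': 394.53567243855656, 'cx': 320.57774448082097, 'cy': 245.16386812414123, 'mount': array([[ 1.88697698e-04,  9.48312254e-01,  3.17338674e-01,
         8.24552753e-02],
       [ 9.99999675e-01, -4.27831412e-04,  6.83875466e-04,
        -6.93208014e-05],
       [ 7.84294938e-04, 
[... 1139 characters left out ...]
ed [ 0.546 -0.088  0.034] lo [ 0.536 -0.16   0.013] hi [ 0.558 -0.018  0.042]
top pestle 0.63 [377. 234.] 363 med [ 0.586 -0.068  0.108] lo [ 0.576 -0.087  0.009] hi [ 0.614 -0.055  0.18 ]
top holder 0.65 [211. 264.] 1358 med [0.534 0.283 0.008] lo [ 0.497  0.246 -0.001] hi [0.572 0.325 0.102]
top bottle 0.56 [143. 207.] 1672 med [0.655 0.411 0.146] lo [0.632 0.392 0.   ] hi [0.695 0.453 0.232]
top jar 0.87 [280. 156.] 893 med [0.767 0.126 0.083] lo [0.746 0.097 0.016] hi [0.803 0.156 0.09 ]
top mug 0.18 [279. 158.] 953 med [0.767 0.126 0.083] lo [ 0.746  0.096 -0.001] hi [0.805 0.157 0.089]
top shaker 0.55 [265. 343.] 332 med [0.37  0.165 0.075] lo [0.352 0.151 0.   ] hi [0.387 0.192 0.081]
```

View pics/t0.png

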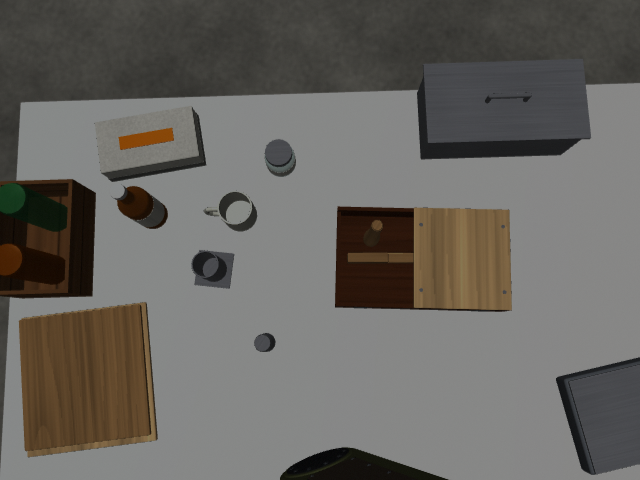

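View pics/s0.png

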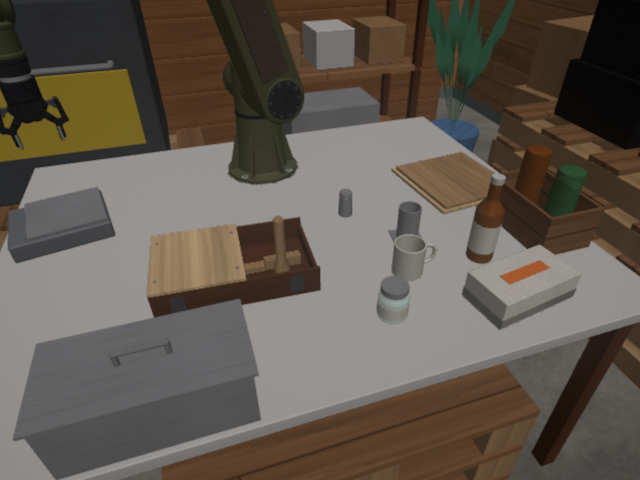

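The scene view and top view show the pestle at about (377,234) in the open part, beside the turner's grip at (381,257). The holder is at (206,264). The bystanders are clear of the path. Next I'll fit precise positions.

```bash
cat >> h.py <<'E'
from scipy.optimize import least_squares
def circ(Q,r):
    # visible-surface circle fit with known radius
    f=lambda c:np.hypot(*(Q[:,:2]-c).T)-r
    return least_squares(f,np.median(Q[:,:2],0),loss='soft_l1',f_scale=.002)
E
python3 - <<'E'
from h import *
for cam in ['scene','top']:
    z=np.load('pics/%s.npz'%cam);P=z['P'];d=z['d']
    Q=P[(d>0)];
    def near(c,r,a,b): return Q[(np.hypot(*(Q[:,:2]-c).T)<r)&(Q[:,2]>a)&(Q[:,2]<b)]
    for a,b in [(.07,.12),(.12,.172)]:
        K=near((.594,-.07),.03,a,b);s=circ(K,.012);print(cam,'pestle',a,len(K),s.x.round(4),np.abs(s.fun).mean().round(4))
    K=near((.594,-.07),.03,.172,.19);print(' top',len(K),K.mean(0).round(4))
    K=near((.53,.28),.06,.094,.11);K2=K
    s=least_squares(lambda c:np.hypot(*(K2[:,:2]-c).T)-.0275,[.53,.28],loss='soft_l1',f_scale=.002);print(cam,'rim',len(K),s.x.round(4),K.min(0).round(3),K.max(0).round(3))
    K=near((.53,.28),.1,.001,.012);K=K[(np.abs(K[:,0]-.53)<.06)]
    G=Q[(abs(Q[:,0]-.546)<.03)&(Q[:,1]>-.16)&(Q[:,1]<-.007)&(Q[:,2]>.02)&(Q[:,2]<.05)]
    g=G[G[:,2]>.033];sh=G[G[:,2]<.03]
    for n,k in(('grip',g),('shaft',sh)):
        if len(k)>10:
            l=np.polyfit(k[:,1],k[:,0],1);print(n,len(k),k.mean(0).round(4),np.percentile(k,2,0).round(3),np.percentile(k,98,0).round(3),'slope',l[0].round(3))
    D=Q[(abs(Q[:,0]-.54)<.15)&(Q[:,1]<-.1)&(Q[:,1]>-.4)&(Q[:,2]>.07)&(Q[:,2]<.09)]
    print('deck',np.percentile(D,.5,0).round(3),np.percentile(D,99.5,0).round(3),cv2.minAreaRect(D[:,:2].astype(np.float32)*1000))
    E_=Q[(abs(Q[:,0]-.54)<.09)&(abs(Q[:,1])<.02)&(Q[:,2]>.045)&(Q[:,2]<.06)];print('end',E_.mean(0).round(4),np.polyfit(E_[:,0],E_[:,1],1).round(3))
E
```

```text
scene pestle 0.07 185 [ 0.5909 -0.0743] 0.001
scene pestle 0.12 203 [ 0.591  -0.0744] 0.0009
 top 71 [ 0.5957 -0.0753  0.1774]
scene rim 140 [0.535  0.2819] [0.506 0.253 0.094] [0.565 0.313 0.103]
grip 189 [ 0.5505 -0.0633  0.0386] [ 0.538 -0.107  0.034] [ 0.561 -0.021  0.041] slope 0.026
shaft 230 [ 0.551  -0.1114  0.0258] [ 0.535 -0.156  0.02 ] [ 0.559 -0.022  0.029] slope 0.091
deck [ 0.426 -0.365  0.07 ] [ 0.646 -0.153  0.082] ((535.5184936523438, -231.21142578125), (268.0040588378906, 221.47225952148438), 87.85497283935547)
end [0.544  0.0014 0.0527] [-0.053  0.03 ]
top pestle 0.07 48 [ 0.5935 -0.0717] 0.0003
top pestle 0.12 64 [ 0.5936 -0.0718] 0.0004
 top 105 [ 0.5925 -0.0712  0.1769]
top rim 143 [0.5354 0.2845] [0.508 0.256 0.094] [0.563 0.314 0.105]
grip 387 [ 0.5478 -0.0603  0.0377] [ 0.537 -0.102  0.034] [ 0.558 -0.018  0.043] slope -0.006
shaft 240 [ 0.5465 -0.1288  0.0256] [ 0.536 -0.158  0.021] [ 0.557 -0.065  0.03 ] slope -0.013
deck [ 0.427 -0.361  0.071] [ 0.644 -0.152  0.084] ((536.980224609375, -228.764404296875), (267.23419189453125, 216.90867614746094), 87.16233825683594)
end [0.5406 0.0053 0.0521] [-0.056  0.035]
```

Call:
carry_out(plan=[[[0.02,0,-0.02,-7],[0.05,-0.02,-0.05,-14],[0.08,-0.05,-0.07,-21],[0.11,-0.08,-0.09,-28],[0.14,-0.11,-0.1,-35],[0.16,-0.14,-0.1,-42],[0.19,-0.17,-0.1,-49],[0.22,-0.2,-0.1,-56],[0.25,-0.23,-0.1,-63],[0.28,-0.26,-0.1,-70],[0.31,-0.29,-0.1,-73.3],[0.33,-0.31,-0.1,-73.3]]], fingers=1)

```text
time_s: 1.9
eef_pos: [0.3996, -0.1815, 0.3317]
orientation: [[-0.004, 1.0, 0.001], [1.0, 0.004, -0.001], [-0.001, 0.001, -1.0]]
ft_force: [1.3, -0.1, -0.0]
finger_gap: 0.0851
gripper_force: 0.0
```

Call:
carry_out(plan=[[[0.018,0.032,0,0],[0.036,0.064,0,0],[0.054,0.096,0.01,0],[0.072,0.128,0.02,0],[0.09,0.16,0.03,0],[0.1,0.18,0.04,0],[0.108,0.193,0.04,0],[0.108,0.193,0.04,0],[0.108,0.193,0.04,0]]])

```text
time_s: 2.65
eef_pos: [0.592, -0.0748, 0.2907]
orientation: [[-0.002, 1.0, -0.001], [1.0, 0.002, -0.0], [-0.0, -0.001, -1.0]]
ft_force: [-1.0, -0.2, 0.2]
finger_gap: 0.0858
gripper_force: 0.0
```

```bash
python3 - <<'E'
from h import *
st=env.get_state();print(np.round(st['eef_pos'],4))
p,d=vision.get_image('wrist');P=cloud('wrist',d,st);cv2.imwrite('pics/w1.png',p[:,:,::-1])
Q=P[d>0]
for a,b in [(.07,.12),(.12,.172)]:
    K=Q[(np.hypot(*(Q[:,:2]-(.592,-.073)).T)<.03)&(Q[:,2]>a)&(Q[:,2]<b)]
    if len(K)>9: s=circ(K,.012);print(a,len(K),s.x.round(4),np.abs(s.fun).mean())
K=Q[(np.hypot(*(Q[:,:2]-(.592,-.073)).T)<.03)&(Q[:,2]>.172)&(Q[:,2]<.19)]
print(len(K),K.mean(0),K.min(0),K.max(0))
G=Q[(abs(Q[:,0]-.546)<.03)&(Q[:,1]>-.16)&(Q[:,1]<-.007)&(Q[:,2]>.033)&(Q[:,2]<.05)]
print(len(G),G.mean(0),np.percentile(G,2,0),np.percentile(G,98,0),np.polyfit(G[:,1],G[:,0],1))
E
```

```text
[ 0.592  -0.0748  0.2907]
0.07 293 [ 0.5916 -0.0735] 0.00012087255604875716
0.12 483 [ 0.5916 -0.0735] 0.00012816661140787545
871 [ 0.59166451 -0.07177239  0.17679639] [ 0.58045549 -0.0849373   0.17210775] [ 0.60327041 -0.06144902  0.17975507]
1947 [ 0.54736411 -0.06021839  0.03768886] [ 0.53639179 -0.10439542  0.03494863] [ 0.55798354 -0.01918091  0.03971989] [0.01560978 0.5483041 ]
```

View pics/w1.png

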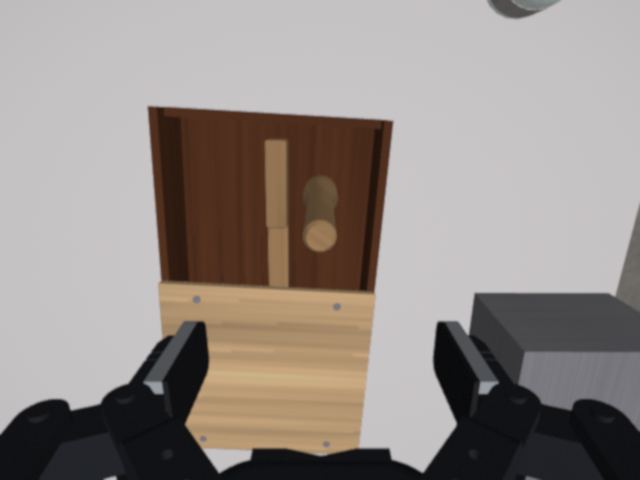

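The wrist view shows the pestle top at (320,236), centred between the fingers, with the turner's grip to its left around (277,180). Going down on the pestle.

Call:
carry_out(plan=[[[0.001,0,0.03,0],[0.001,0,0.06,0],[0.001,0,0.09,0],[0.001,0,0.12,0],[0.001,0,0.14,0],[0.001,0,0.155,0],[0.001,0,0.16,0],[0.001,0,0.16,0],[0.001,0,0.16,0]]])

```text
time_s: 3.45
eef_pos: [0.5921, -0.0747, 0.1325]
orientation: [[-0.001, 1.0, 0.001], [1.0, 0.001, -0.0], [-0.0, 0.001, -1.0]]
ft_force: [0.9, 0.2, -0.4]
finger_gap: 0.0851
gripper_force: 0.0
```

Call:
carry_out(plan=[[[0,0,0,0],[0,0,0,0],[0,0,0,0],[0,0,0,0],[0,0,0,0],[0,0,0,0],[0,0,0,0],[0,0,0,0],[0,0,0,0],[0,0,0,0]]], fingers=-1, grip_force=50)

```text
time_s: 4.28
eef_pos: [0.592, -0.0742, 0.1318]
orientation: [[-0.001, 1.0, 0.0], [1.0, 0.001, -0.0], [-0.0, 0.0, -1.0]]
ft_force: [-1.7, 0.5, 5.8]
finger_gap: 0.0228
gripper_force: 48.9
```

Call:
carry_out(plan=[[[0,0,-0.02,0],[0,0,-0.045,0],[0,0,-0.07,0],[0,0,-0.1,0],[0,0,-0.125,0],[0,0,-0.145,0],[0,0,-0.15,0],[0.02,-0.002,-0.15,0],[0.045,-0.006,-0.15,0],[0.075,-0.01,-0.15,0],[0.105,-0.015,-0.15,0],[0.135,-0.02,-0.15,0]]])

```text
time_s: 5.28
eef_pos: [0.571, 0.0619, 0.2796]
orientation: [[-0.001, 1.0, -0.002], [1.0, 0.001, -0.0], [-0.0, -0.002, -1.0]]
ft_force: [0.4, 0.3, -0.8]
finger_gap: 0.0228
gripper_force: 49.2
```

Call:
carry_out(plan=[[[0.03,-0.005,0,0],[0.06,-0.01,0,0],[0.09,-0.015,0,0],[0.12,-0.02,0,0],[0.15,-0.025,0,0],[0.175,-0.03,0,0],[0.195,-0.034,0,0],[0.21,-0.036,0,0],[0.222,-0.037,0,0],[0.222,-0.037,0,0],[0.222,-0.037,0,0]]])

```text
time_s: 6.2
eef_pos: [0.5345, 0.2826, 0.2806]
orientation: [[-0.002, 1.0, -0.001], [1.0, 0.002, -0.001], [-0.001, -0.001, -1.0]]
ft_force: [-0.1, -0.6, -1.6]
finger_gap: 0.0229
gripper_force: 49.3
```

```bash
python3 - <<'E'
from h import *
st=env.get_state();t=st['eef_pos'];print(np.round(t,4),st['finger_gap'])
for cam in ['wrist','scene','top']:
    st=env.get_state();p,d=vision.get_image(cam);P=cloud(cam,d,st);Q=P[d>0]
    if cam!='top': cv2.imwrite('pics/%s2.png'%cam,p[:,:,::-1])
    K=Q[(np.hypot(*(Q[:,:2]-t[:2]).T)<.08)&(Q[:,2]>.094)&(Q[:,2]<.106)]
    if len(K)>20:
        s=least_squares(lambda c:np.hypot(*(K[:,:2]-c).T)-.0275,[.535,.283],loss='soft_l1',f_scale=.002);print(cam,'rim',len(K),s.x.round(4),np.abs(s.fun).mean())
    tr=spotter.trace(cam,'pestle')
    if tr:
        m=tr[0]['region']&(d>0);K=P[m];print(tr[0]['conf'],len(K),K.min(0).round(3),K.max(0).round(3))
        z0=np.percentile(K[:,2],2)
        for a,b,r in [(z0,z0+.03,.018),(z0+.06,.268,.012)]:
            k=K[(K[:,2]>a)&(K[:,2]<b)]
            if len(k)>15: s=circ(k,r);print('  pestle',a,len(k),s.x.round(4),np.abs(s.fun).mean())
E
```

```text
[0.5345 0.2826 0.2806] 0.022865285615582348
wrist rim 587 [0.5341 0.2839] 0.0008365549480242836
0.86 12097 [ 0.503  0.006 -0.002] [0.567 0.302 0.328]
  pestle 0.16799539351357073 867 [0.5345 0.2826] 0.0005666599387302284
  pestle 0.22799539351357073 1422 [0.5349 0.2832] 0.00016895932971614763
scene rim 139 [0.5348 0.2816] 0.0012357088778419357
0.77 622 [ 0.299  0.262 -0.001] [0.554 0.441 0.327]
  pestle 0.15986558097411976 154 [0.5606 0.2651] 0.004795556774839439
  pestle 0.21986558097411976 184 [0.5514 0.2702] 0.003079330147051335
top rim 102 [0.5356 0.2848] 0.0008102848645842294
0.92 363 [0.519 0.266 0.002] [0.585 0.338 0.348]
  pestle 0.16137728534069584 56 [0.5238 0.2542] 0.0035239178392757298
  pestle 0.22137728534069584 80 [0.5368 0.2843] 0.00035476723376723547
```

View pics/wrist2.png

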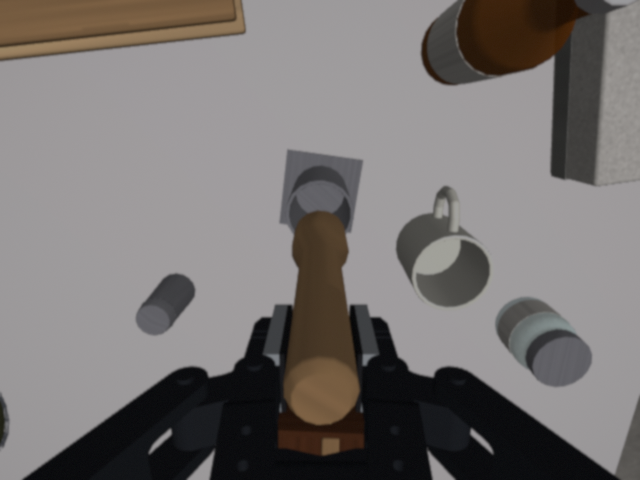

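The wrist view shows the pestle foot at (320,245), lined up with the holder mouth at (320,205) and about 1 mm off in 3D. Lowering it.

Call:
carry_out(plan=[[[0.001,0,0.02,0],[0.001,0,0.04,0],[0.001,0,0.06,0],[0.001,0,0.08,0],[0.001,0,0.1,0],[0.001,0,0.115,0],[0.001,0,0.13,0],[0.001,0,0.14,0],[0.001,0,0.146,0],[0.001,0,0.15,0],[0.001,0,0.15,0],[0.001,0,0.15,0]]])

```text
time_s: 7.5
eef_pos: [0.5349, 0.2839, 0.1319]
orientation: [[-0.001, 1.0, 0.001], [1.0, 0.001, 0.0], [0.0, 0.001, -1.0]]
ft_force: [-0.3, 0.5, -1.4]
finger_gap: 0.0226
gripper_force: 49.2
```

Call:
carry_out(plan=[[[0,0,0.001,0],[0,0,0.002,0],[0,0,0.002,0],[0,0,0.002,0]]])

```text
time_s: 7.83
eef_pos: [0.5346, 0.2839, 0.1296]
orientation: [[-0.001, 1.0, 0.0], [1.0, 0.001, 0.0], [0.0, 0.0, -1.0]]
ft_force: [-0.3, 0.4, -1.0]
finger_gap: 0.0228
gripper_force: 49.2
```

Call:
carry_out(plan=[[[0,0,0,0],[0,0,0,0],[0,0,0,0],[0,0,0,0],[0,0,0,0],[0,0,0,0],[0,0,0,0],[0,0,0,0]]], fingers=0.3)

```text
time_s: 8.5
eef_pos: [0.5345, 0.2838, 0.1293]
orientation: [[-0.001, 1.0, 0.0], [1.0, 0.001, -0.0], [-0.0, 0.0, -1.0]]
ft_force: [0.1, 0.0, 0.4]
finger_gap: 0.0556
gripper_force: 0.0
```

Call:
carry_out(plan=[[[0,0,-0.01,0],[0,0,-0.03,0],[0,0,-0.06,0],[0,0,-0.09,0],[0,0,-0.12,0],[0,0,-0.15,0],[-0.03,0,-0.16,0],[-0.06,0,-0.16,0],[-0.09,0,-0.16,0],[-0.12,0,-0.16,0],[-0.15,0,-0.16,0]]])

```text
time_s: 9.42
eef_pos: [0.5346, 0.1326, 0.2904]
orientation: [[-0.002, 1.0, 0.001], [1.0, 0.002, 0.0], [0.0, 0.001, -1.0]]
ft_force: [0.5, -0.3, 0.0]
finger_gap: 0.0556
gripper_force: 0.0
```

```bash
python3 - <<'E'
from h import *
for cam in ['scene','top']:
    p,d=vision.get_image(cam);P=cloud(cam,d);Q=P[d>0]
    K=Q[(np.hypot(*(Q[:,:2]-(.535,.284)).T)<.04)&(Q[:,2]>.11)&(Q[:,2]<.2)]
    print(cam,len(K),K.max(0))
    for a,b in[(.11,.14),(.14,.17)]:
        k=K[(K[:,2]>a)&(K[:,2]<b)]
        if len(k)>9:print(circ(k,.012).x.round(4))
    cv2.imwrite('pics/%s3.png'%cam,p[:,:,::-1])
E
```

```text
scene 247 [0.55044199 0.29277354 0.17790959]
[0.5338 0.2839]
[0.5336 0.2838]Traceback (most recent call last):
  File "<stdin>", line 5, in <module>
    return umr_maximum(a, axis, None, out, keepdims, initial, where)
ValueError: zero-size array to reduction operation maximum which has no identity
```

The pestle stands upright in the holder. Now moving to the turner's grip.

Call:
carry_out(plan=[[[-0.03,0.003,0,0],[-0.06,0.006,0,0.5],[-0.09,0.008,0.02,1],[-0.12,0.01,0.05,1],[-0.145,0.012,0.08,1],[-0.16,0.013,0.11,1],[-0.17,0.013,0.14,1],[-0.17,0.013,0.17,1],[-0.17,0.013,0.19,1],[-0.17,0.013,0.2,1],[-0.17,0.013,0.2,1]]])

```text
time_s: 10.43
eef_pos: [0.5464, -0.0356, 0.0874]
orientation: [[0.016, 1.0, -0.004], [1.0, -0.016, 0.001], [0.0, -0.004, -1.0]]
ft_force: [-0.3, 0.5, 0.7]
finger_gap: 0.0557
gripper_force: 0.0
```

```bash
python3 - <<'E'
from h import *
st=env.get_state();print(np.round(st['eef_pos'],4))
p,d=vision.get_image('wrist');P=cloud('wrist',d,st);Q=P[d>0]
G=Q[(abs(Q[:,0]-.546)<.03)&(Q[:,1]>-.16)&(Q[:,1]<-.007)&(Q[:,2]>.033)&(Q[:,2]<.05)]
print(len(G),G.mean(0),np.percentile(G,1,0),np.percentile(G,99,0),np.polyfit(G[:,1],G[:,0],1))
E_=Q[(abs(Q[:,0]-.54)<.09)&(abs(Q[:,1])<.02)&(Q[:,2]>.045)&(Q[:,2]<.06)];print('end',np.percentile(E_,2,0),np.percentile(E_,98,0))
E
```

```text
[ 0.5464 -0.0356  0.0874]
5785 [ 0.54680981 -0.05810365  0.03755742] [ 0.53584945 -0.10501457  0.03450028] [ 0.55782089 -0.01753691  0.03919436] [0.01999947 0.54797186]
end [ 0.45358222 -0.00329222  0.04597555] [0.62626801 0.01152809 0.0531301 ]
```

Call:
carry_out(plan=[[[0,0.001,0.02,0],[0,0.001,0.04,0],[0,0.001,0.055,0],[0,0.001,0.066,0],[0,0.001,0.073,0],[0,0.001,0.073,0],[0,0.001,0.073,0],[0,0.001,0.073,0]]])

```text
time_s: 11.15
eef_pos: [0.55, -0.0362, 0.0174]
orientation: [[0.016, 1.0, 0.002], [1.0, -0.016, -0.0], [-0.0, 0.002, -1.0]]
ft_force: [-0.2, 0.8, 0.0]
finger_gap: 0.0554
gripper_force: 0.0
```

Call:
carry_out(plan=[[[0,-0.001,0.002,0],[0,-0.002,0.004,0],[0,-0.002,0.005,0],[0,-0.002,0.005,0],[0,-0.002,0.005,0]]])

```text
time_s: 11.57
eef_pos: [0.5468, -0.0362, 0.0113]
orientation: [[0.016, 1.0, -0.0], [1.0, -0.016, 0.0], [0.0, -0.0, -1.0]]
ft_force: [0.3, 1.2, -0.2]
finger_gap: 0.0555
gripper_force: 0.0
```

Call:
carry_out(plan=[[[0,0,0,0],[0,0,0,0],[0,0,0,0],[0,0,0,0],[0,0,0,0],[0,0,0,0],[0,0,0,0],[0,0,0,0],[0,0,0,0],[0,0,0,0]]], fingers=-1, grip_force=25)

```text
time_s: 12.4
eef_pos: [0.5471, -0.0362, 0.0114]
orientation: [[0.016, 1.0, 0.0], [1.0, -0.016, 0.0], [0.0, 0.0, -1.0]]
ft_force: [0.5, 0.1, 2.6]
finger_gap: 0.0217
gripper_force: 25.2
```

Call:
carry_out(plan=[[[0,0,-0.004,0],[0,0,-0.009,0],[0,0,-0.014,0],[0,0,-0.02,0],[0,0,-0.025,0],[0,0,-0.03,0],[0,0,-0.03,0],[0,0,-0.03,0]]])

```text
time_s: 13.07
eef_pos: [0.5473, -0.0362, 0.0418]
orientation: [[0.016, 1.0, 0.001], [1.0, -0.016, -0.0], [-0.0, 0.001, -1.0]]
ft_force: [-0.1, 0.6, -0.9]
finger_gap: 0.0214
gripper_force: 24.8
```

```bash
cat >> h.py <<'E'
def tilt(name):
    t=env.get_state()['eef_pos'];print(np.round(t,4))
    for cam in ['wrist','scene','top']:
        st=env.get_state();p,d=vision.get_image(cam);P=cloud(cam,d,st)
        cv2.imwrite('pics/%s_%s.png'%(cam,name),p[:,:,::-1])
        tr=spotter.trace(cam,'turner')
        if not tr: print(cam,'none');continue
        m=cv2.erode(tr[0]['region'].astype(np.uint8),np.ones((3,3)))>0
        K=P[m&(d>0)];K=K[(abs(K[:,0]-t[0])<.06)&(K[:,2]>.005)]
        if len(K)<10: print(cam,len(K));continue
        l=np.polyfit(K[:,1],K[:,2],1)
        print(cam,round(tr[0]['conf'],2),len(K),'lo',np.percentile(K,1,0).round(3),'hi',np.percentile(K,99,0).round(3),'tilt',np.degrees(np.arctan(l[0])).round(1))
E
python3 -c "
from h import *
tilt('lift1')"
```

```text
[ 0.5473 -0.0362  0.0418]
wrist 0.81 9635 lo [ 0.538 -0.074  0.044] hi [ 0.558 -0.017  0.069] tilt -8.1
scene 0.69 460 lo [ 0.541 -0.154  0.044] hi [ 0.56  -0.051  0.071] tilt 5.8
top none
```

View pics/wrist_lift1.png

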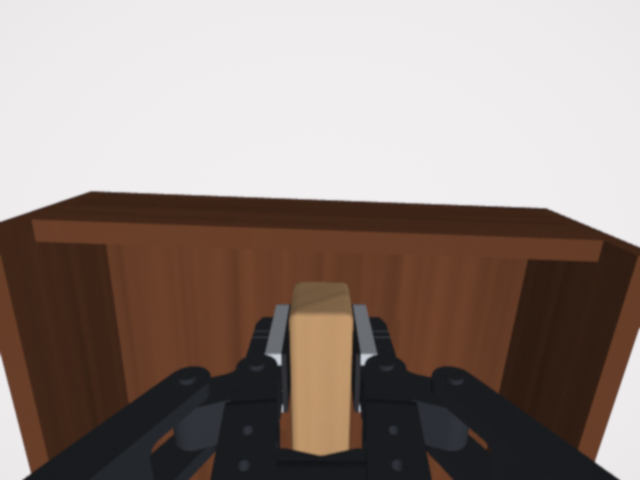

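```bash
cat >> h.py <<'E'
def prof(cam,ext=0.05,y0=-.17,y1=.2):
    "centre-strip height profile of what lies along the turner's line"
    st=env.get_state();t=st['eef_pos'];p,d=vision.get_image(cam);P=cloud(cam,d,st)
    tr=spotter.trace(cam,'turner')
    if not tr: print('none');return
    K=P[tr[0]['region']&(d>0)];K=K[abs(K[:,0]-t[0])<.009+abs(.02)*0]
    for y in np.arange(y0,y1,.01):
        k=K[abs(K[:,1]-y)<.005]
        if len(k)>3: print(cam,round(y,3),len(k),'z %.4f'%np.median(k[:,2]), 'max %.4f'%k[:,2].max())
E
python3 -c "
from h import *
prof('scene');prof('wrist')"
```

```text
scene -0.16 10 z 0.0555 max 0.0583
scene -0.15 34 z 0.0553 max 0.0591
scene -0.14 29 z 0.0559 max 0.0594
scene -0.13 35 z 0.0559 max 0.0591
scene -0.12 33 z 0.0553 max 0.0588
scene -0.11 32 z 0.0572 max 0.0695
scene -0.1 30 z 0.0687 max 0.0715
scene -0.09 36 z 0.0680 max 0.0707
scene -0.08 28 z 0.0680 max 0.0705
scene -0.07 25 z 0.0681 max 0.0703
scene -0.06 24 z 0.0678 max 0.0708
scene -0.05 18 z 0.0691 max 0.0707
wrist -0.08 61 z 0.0670 max 0.0684
wrist -0.07 1020 z 0.0674 max 0.0693
wrist -0.06 1091 z 0.0674 max 0.0692
wrist -0.05 1157 z 0.0674 max 0.0690
wrist -0.04 1248 z 0.0675 max 0.0692
wrist -0.03 1352 z 0.0675 max 0.1162
wrist -0.02 2726 z 0.0638 max 0.0695
```

The wrist view shows the grip end held between the pads at (320,320). The height profile shows the turner came up level, because the pads hold its angle. I'll lift gently so the deck edge tilts it (about 2–3 N).

Call:
carry_out(plan=[[[0,0,-0.004,0],[0,0,-0.008,0],[0,0,-0.011,0],[0,0,-0.014,0],[0,0,-0.017,0],[0,0,-0.02,0],[0,0,-0.023,0],[0,0,-0.026,0],[0,0,-0.029,0],[0,0,-0.032,0],[0,0,-0.034,0],[0,0,-0.034,0]]])

```text
time_s: 14.57
eef_pos: [0.5471, -0.0361, 0.0758]
orientation: [[0.016, 1.0, 0.0], [1.0, -0.016, 0.0], [0.0, 0.0, -1.0]]
ft_force: [-0.6, 0.5, -1.6]
finger_gap: 0.0218
gripper_force: 24.7
```

```bash
python3 -c "
from h import *
prof('scene');prof('wrist')"
```

```text
scene -0.16 14 z 0.0688 max 0.0708
scene -0.15 31 z 0.0697 max 0.0735
scene -0.14 29 z 0.0718 max 0.0756
scene -0.13 31 z 0.0732 max 0.0759
scene -0.12 29 z 0.0760 max 0.0789
scene -0.11 32 z 0.0784 max 0.0915
scene -0.1 36 z 0.0910 max 0.0939
scene -0.09 29 z 0.0930 max 0.0960
scene -0.08 26 z 0.0942 max 0.0972
scene -0.07 29 z 0.0973 max 0.0995
scene -0.06 22 z 0.0988 max 0.1009
scene -0.05 20 z 0.1008 max 0.1030
scene -0.02 4 z 0.0883 max 0.0940
wrist -0.09 29 z 0.0925 max 0.0931
wrist -0.08 682 z 0.0938 max 0.0958
wrist -0.07 794 z 0.0956 max 0.0974
wrist -0.06 867 z 0.0974 max 0.0993
wrist -0.05 979 z 0.0991 max 0.1009
wrist -0.04 1099 z 0.1009 max 0.1029
wrist -0.03 1210 z 0.1027 max 0.1507
wrist -0.02 2817 z 0.0988 max 0.1059
wrist -0.01 309 z 0.0802 max 0.0866
```

Tilt is now about 10°, as planned. Pulling it out through the open end.

Call:
carry_out(plan=[[[0.002,0,0.002,0],[0.008,0,0.003,0],[0.016,0,0.003,0],[0.026,0,0.003,0],[0.036,0,0.002,0],[0.046,0,0.001,0],[0.056,0,0,0],[0.066,0,-0.002,0],[0.076,0,-0.004,0],[0.084,0,-0.006,0],[0.09,0,-0.007,0],[0.09,0,-0.007,0]]])

```text
time_s: 15.77
eef_pos: [0.5487, 0.0551, 0.0827]
orientation: [[0.015, 1.0, 0.001], [1.0, -0.015, 0.0], [0.0, 0.001, -1.0]]
ft_force: [0.3, -0.4, -1.3]
finger_gap: 0.0217
gripper_force: 24.7
```

```bash
python3 -c "
from h import *
prof('wrist');prof('scene')"
```

```text
wrist 0.01 587 z 0.1009 max 0.1026
wrist 0.02 789 z 0.1026 max 0.1043
wrist 0.03 865 z 0.1044 max 0.1061
wrist 0.04 946 z 0.1062 max 0.1082
wrist 0.05 1069 z 0.1080 max 0.1104
wrist 0.06 1170 z 0.1097 max 0.1117
wrist 0.07 2414 z 0.1092 max 0.1558
wrist 0.08 885 z 0.0913 max 0.1008
scene -0.16 8 z 0.0509 max 0.0527
scene -0.15 20 z 0.0512 max 0.0546
scene -0.14 33 z 0.0617 max 0.0653
scene -0.13 33 z 0.0640 max 0.0681
scene -0.12 35 z 0.0656 max 0.0696
scene -0.11 37 z 0.0662 max 0.0709
scene -0.1 29 z 0.0701 max 0.0735
scene -0.09 35 z 0.0708 max 0.0752
scene -0.08 32 z 0.0735 max 0.0770
scene -0.07 34 z 0.0746 max 0.0794
scene -0.06 32 z 0.0765 max 0.0805
scene -0.05 30 z 0.0788 max 0.0821
scene -0.04 25 z 0.0807 max 0.0844
scene -0.03 31 z 0.0818 max 0.0853
scene -0.02 34 z 0.0855 max 0.0986
scene -0.01 29 z 0.0979 max 0.1014
scene 0.0 28 z 0.1002 max 0.1033
scene 0.01 29 z 0.1016 max 0.1049
scene 0.02 29 z 0.1027 max 0.1079
scene 0.03 27 z 0.1050 max 0.1088
scene 0.04 20 z 0.1072 max 0.1092
```

Call:
carry_out(plan=[[[0.005,0,-0.001,0],[0.014,0,-0.002,0],[0.024,0,-0.004,0],[0.034,0,-0.006,0],[0.044,0,-0.008,0],[0.054,0,-0.01,0],[0.064,0,-0.012,0],[0.074,0,-0.014,0],[0.084,0,-0.016,0],[0.094,0,-0.018,0],[0.104,0,-0.02,0],[0.11,0,-0.022,0]]])

```text
time_s: 16.97
eef_pos: [0.5502, 0.1652, 0.1045]
orientation: [[0.015, 1.0, 0.0], [1.0, -0.015, 0.0], [0.0, 0.0, -1.0]]
ft_force: [-0.1, 0.1, -1.6]
finger_gap: 0.0216
gripper_force: 24.7
```

Call:
carry_out(plan=[[[0.004,0,-0.006,0],[0.008,0,-0.014,0],[0.01,0,-0.024,0],[0.01,0,-0.036,0],[0.01,0,-0.05,0],[0.01,0,-0.064,0],[0.01,0,-0.078,0],[0.01,0,-0.092,0],[0.01,0,-0.104,0],[0.01,0,-0.114,0],[0.01,0,-0.12,0],[0.01,0,-0.12,0]]])

```text
time_s: 17.97
eef_pos: [0.5512, 0.1738, 0.2263]
orientation: [[0.017, 1.0, 0.003], [1.0, -0.017, 0.001], [0.001, 0.003, -1.0]]
ft_force: [0.0, -0.2, -1.8]
finger_gap: 0.0214
gripper_force: 24.7
```

Call:
carry_out(plan=[[[0,0,0,0],[0,0,0,0],[0,0,0,0],[0,0,0,0],[0,0,0,0],[0,0,0,0]]], grip_force=60)

```text
time_s: 18.47
eef_pos: [0.5501, 0.1737, 0.2239]
orientation: [[0.016, 1.0, -0.001], [1.0, -0.016, -0.0], [-0.0, -0.001, -1.0]]
ft_force: [0.4, 0.7, -1.0]
finger_gap: 0.0209
gripper_force: 63.6
```

```bash
python3 -c "
from h import *
tilt('end')
prof('scene',y0=-.19)
for cam in ['scene','top']:
    p,d=vision.get_image(cam);P=cloud(cam,d)
    for l in ['pestle','bottle','jar','mug','shaker']:
        for r in spotter.trace(cam,l)[:1]:
            Q=P[r['region']&(d>0)];print(cam,l,round(r['conf'],2),np.median(Q,0).round(3),np.percentile(Q,98,0).round(3))
"
```

```text
[0.5501 0.1737 0.2239]
wrist 0.73 9775 lo [0.541 0.127 0.228] hi [0.561 0.195 0.253] tilt 0.0
scene 0.59 1361 lo [ 0.527 -0.106  0.179] hi [0.575 0.158 0.248] tilt 13.5
top 0.92 2159 lo [ 0.524 -0.103  0.176] hi [0.573 0.149 0.247] tilt 15.3
scene -0.11 10 z 0.1798 max 0.1811
scene -0.1 19 z 0.1807 max 0.1831
scene -0.09 20 z 0.1826 max 0.1838
scene -0.08 21 z 0.1845 max 0.1873
scene -0.07 21 z 0.1860 max 0.1885
scene -0.06 21 z 0.1879 max 0.1904
scene -0.05 21 z 0.1900 max 0.1918
scene -0.04 16 z 0.1918 max 0.1937
scene -0.03 20 z 0.1931 max 0.1960
scene -0.02 34 z 0.2036 max 0.2066
scene -0.01 43 z 0.2044 max 0.2089
scene 0.0 36 z 0.2075 max 0.2117
scene 0.01 35 z 0.2091 max 0.2124
scene 0.02 36 z 0.2112 max 0.2154
scene 0.03 34 z 0.2127 max 0.2169
scene 0.04 32 z 0.2148 max 0.2173
scene 0.05 32 z 0.2170 max 0.2201
scene 0.06 27 z 0.2192 max 0.2217
scene 0.07 33 z 0.2198 max 0.2232
scene 0.08 26 z 0.2223 max 0.2251
scene 0.09 27 z 0.2240 max 0.2265
scene 0.1 39 z 0.2268 max 0.2400
scene 0.11 35 z 0.2383 max 0.2420
scene 0.12 30 z 0.2417 max 0.2439
scene 0.13 30 z 0.2437 max 0.2463
scene 0.14 25 z 0.2455 max 0.2484
scene 0.15 21 z 0.2477 max 0.2502
scene 0.16 17 z 0.2496 max 0.2525
scene 0.17 4 z 0.2504 max 0.2511
scene pestle 0.51 [0.543 0.278 0.136] [0.548 0.294 0.177]
scene bottle 0.74 [0.68  0.408 0.112] [0.697 0.445 0.231]
scene jar 0.57 [0.797 0.116 0.062] [0.812 0.153 0.088]
scene mug 0.75 [0.673 0.219 0.057] [0.696 0.286 0.087]
scene shaker 0.81 [0.381 0.163 0.044] [0.389 0.184 0.08 ]
top bottle 0.71 [0.654 0.424 0.194] [0.677 0.451 0.234]
top jar 0.56 [0.767 0.126 0.083] [0.805 0.157 0.089]
top mug 0.59 [0.663 0.189 0.067] [0.693 0.208 0.317]
```

View pics/scene_end.png

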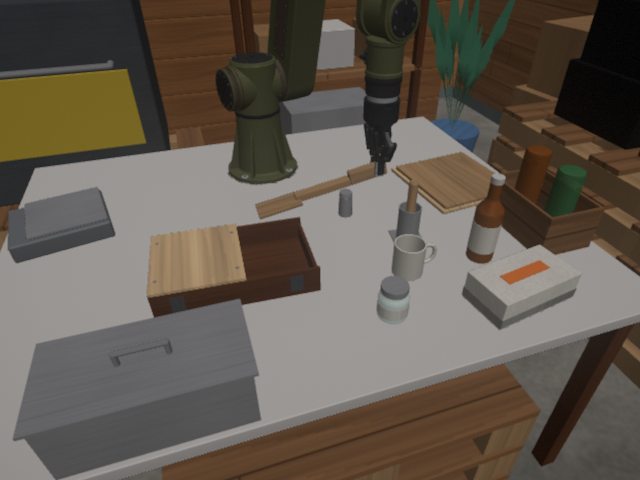

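The scene view shows the turner held in the air from (260,210) to (378,170), its lowest point about 9 cm above the box top. The pestle stands in the holder at (410,215), and the bystanders haven't moved. Handing in.

```bash
python3 -c "
from cell import env
print(max(abs(v) for v in env.get_state()['joint_velocities']));print(env.finish_job())"
```

```text
0.002040034033293318
the job is handed in; nothing more can be done
None
```

I handed in the job at about 19 s: the pestle stands foot-down in the holder, released, and the arm holds the turner motionless with its lowest point about 9 cm above the box top; the bystanders are where they stood.

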